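Weigh a boxed electron tube and slide it into its protective case

TASK

Take the red tube carton out of the rack and stand it upright on the scale, letting go so it can be weighed for about a second. Then take it again by its two broad faces and slide it down into the blue close-fitting case until it sits fully home on the case's floor, upright and released. Lower it all the way, never letting it drop, and leave the other cartons and everything else on the table where they are.

Things in the scene. Friction and masses are not known exactly. Their poses are not given: they have to be found in the camera images.
- red_carton: Red carton with a white band and a white stripe on top, upright: 58 (x) by 36 (y) by 105 mm tall (z), about 130 g. Origin at the centre of its underside. In the rack its broad 58 mm wide faces (normal to its y) are hidden by neighbours and end walls: there it can only be taken by its narrow faces (58 mm grip along its x).
- red_carton_top (a point): Centre of the red carton's top face, 105 mm above its origin; axes as the carton's.
- yellow_carton: Same size of carton in yellow, a neighbour in the rack. Leave it.
- green_carton: Same size of carton in green, a neighbour in the rack. Leave it.
- rack: Fixed grey rack, 72 (x) by 143 mm (y), left or right of the scale. Origin at its underside's centre. Base 6 mm thick; three slots at y = -45, 0, +45 mm, 41 mm wide along y, hold the cartons in any order, axes as the rack's. Dividers reach 51 mm, end walls 90 mm, and the lips along both long sides (x = +-34 mm) 14 mm over the table.
- scale: Fixed bench scale: black housing 145 by 122 mm with a display on its -x side, bearing a square steel platform 116 by 116 mm. Origin at table height under the platform's centre.
- scale_top (a point): Centre of the scale platform's top face, 30 mm above the table; axes as the scale's.
- case: Fixed blue upright case, open at the top, on a dark foot plate 95 (x) by 75 mm (y). Origin at its underside's centre. Cavity 61 (x) by 39 mm (y): a carton fits with its x along the case's x, either way round, 1.5 mm spare on each side. The two broad walls (normal to y) each have a finger cut-out 48 mm wide, from the top down to 45 mm over the table; the other two walls have none.
- case_rim (a point): Centre of the case's mouth, 99 mm over the table, where the straight 3 mm walls end; above it a lip flares outwards by 5 mm, up to 108 mm. A carton fully home has its top at 109 mm, so only fingers on its broad faces, in the cut-outs, can lower it all the way.
- case_floor (a point): Centre of the case's inner floor, 4 mm above the table; axes as the case's.
- glass_tube: Bystander: standing amber glass electron tube with a black base, 42 mm across, 96 mm tall; origin at its underside.
- screw_jar: Bystander: jar, 54 mm across, 70 mm tall; origin at its underside.
- screwdriver: Bystander: lying screwdriver, 150 mm long along its x.
- label_roll: Bystander: white roll of labels, 70 mm across, 30 mm tall; origin at its underside.
- parts_tray: Bystander: orange parts tray 90 by 130 by 30 mm; origin at its underside.
- tube_base: Bystander: small white ceramic socket, 32 mm across, 34 mm tall; origin at its underside.
Not all that is in view belongs to the job. Of the things that look like the green_carton, the larger one is meant.

How it is judged:
By the outcome, as a careful person would: the job done as asked, in the order asked, and still so for the second after the job is handed in, with the robot touching nothing.
It also fails if it takes over 67 s, if anything falls off the work surface, if the arm or the gripper's body presses on something with over 40 N, if the wrist force passes 120 N, or if a joint passes its speed limit or range.

ROBOT

A 7-joint arm with a two-finger parallel gripper is mounted at the origin on the work surface. World frame = base frame: x ahead of the robot, y to its left, z up, the work surface at z = 0. Lengths are in m, angles in rad, forces in N, time in s.
With the tool pointing down it reaches from about 0.4 to 0.85 m from the base axis. Payload 4.5 kg.
Tool frame: the origin (TCP) lies midway between the tips of the shut fingers; the grasp point (between the pads) lies 19 mm behind it; z points along the fingers, y is the line along which they close (so a half turn about z gives the same grasp; the last joint's range is limited). The gripper opens to 88 mm and grips with 3 to 60 N. Pads are 18 mm wide; open, the fingers measure 123 mm over their backs; the gripper's body (75 mm by 187 mm) begins 45 mm behind the grasp point.
Start: joints at [1.185, 0.689, -0.195, 1.565, 0.157, 0.902, -0.215], TCP at [0.255, -0.571, 0.239] pointing down, gripper open.
Joint ranges: [-3.01, 3.01], [-0.46, 2.08], [-1.47, 1.51], [0.13, 2.56], [-1, 4.14], [0.04, 2.09], [-2.66, 2.66]. Speed limits (rad/s): [2.57, 2.57, 3.14, 3.14, 3.14, 3.14, 3.14].

INTERFACE

Orientations are given as a 3x3 rotation matrix whose columns are the frame's x, y, z axes.
In Python, from rig import monitor, optics, job gives the robot as it stands.
- The arm moves only by the tool apply_moves, never from a script. Its argument "increments" is a list of rows, each a list of 5 numbers: the opening, from 0 (shut) to 1 (fully open), then the shift along the tool's x, y, z in units of 50 mm (1.0 is 50 mm), then the turn about the tool's z in units of 8 degrees (1.0 is 8 degrees). In form: [[fingers, dx, dy, dz, yaw], ...]. A call has 1 to 20 rows; each row is the pose to reach, as a shift and turn from the pose commanded when the call began, along the tool's axes at that moment; what a row does not reach only later rows make up. A row lasts 1/8 s, in which the tool goes at most 62.5 mm and 10.7 degrees, less where a joint would pass 70% of its speed; a pose out of reach is approached as far as the arm can. A call with a gripper value outside its range is refused whole. The fingers move at their own pace and stop on an object; the grip force is fixed at half the most. Time passes only in rows, so rows that repeat a pose let the fingers close. It gives the time, the measured TCP pose, the force, the opening and the grip force at its end, in the units of the state.
- monitor.read_state(): the state, without advancing time (a new reading comes with each control period).
- optics.capture(name): name is "scene" or "side" or "wrist"; returns a dict with "pixels" (480x640x3 uint8, red, green, blue), "depth" (480x640 float32, m along the optical axis (not along the pixel's ray), 0 where there is no reading), "mtx" (3x3 intrinsics, pixels), "k1" (the pictures are not rectified: a ray, as slopes to the right and down, at radius r is drawn at 1 + k1 r^2 times it, then the intrinsics apply), "R" (3x3) and "t" (3): a world point X has camera coordinates R X + t; the wrist camera has in their place "mount" (4x4, takes a point from camera to tool coordinates, whose origin is the TCP and whose axes are the flange's). Camera axes: x right, y down, z forward; pixel columns grow to the right and rows downward; lengths in m; the calibration is good to about 2 mm. A picture is of the moment at which its call begins: read the wrist's pose just before it.
- job.sign_off(): hands the job in; it is judged then, once.
The state is a dict: "clock": time; "qpos": joint angles; "dq": joint speeds; "tau": joint torques, N m; "position": TCP position; "tcp_rot": TCP orientation; "wrist_force": force on the tool from outside, world axes, zero at the start; "ft_torque": the same for the moment, N m; "finger_gap": finger opening in m; "gripper_force": force on a finger pad.
Only numpy, scipy, OpenCV 4.12 (cv2) and the standard library are available. Lean on these libraries where they do the work, as an engineer would, in place of code of your own. Each camera call takes 0.05 s, during which the arm holds its last target. There are 200 camera calls.

## Working session

There is one attempt and no reset: what is moved stays moved. The work goes in short steps, Python scripts to look and compute and a tool call to move; the robot and the scene stay as the last step left them, time stands still between calls to the robot, and variables do not carry over. Pictures are saved under pics/ and viewed, at most 10 in all, crops included, and the job is handed in when it is done.

Besides the shell and the picture viewer there is one more tool, called after ">>>" in YAML: its name, and indented under it one key for each argument. apply_moves: Moves the arm, as the interface text tells. Its arguments: {"type":"object","properties":{"increments":{"type":"array"}},"required":["increments"]}

```bash
mkdir -p pics; ls
cat > h.py <<'E'
import numpy as np, cv2
from rig import monitor, optics, job
def grab(n):
    s=monitor.read_state(); c=optics.capture(n)
    if 'mount' in c:
        T=np.eye(4);T[:3,:3]=np.array(s['tcp_rot']);T[:3,3]=s['position']
        M=T@np.array(c['mount']); c['Rw']=M[:3,:3];c['o']=M[:3,3]
    else:
        R=np.array(c['R']);c['Rw']=R.T;c['o']=-R.T@np.array(c['t'])
    return c
def rays(c,uv):
    K=np.array(c['mtx'],float)
    n=cv2.undistortPoints(np.array(uv,float).reshape(-1,1,2),K,np.array([c['k1'],0,0,0.])).reshape(-1,2)
    return np.c_[n,np.ones(len(n))]
def onz(c,uv,z):
    d=rays(c,uv)@c['Rw'].T
    return c['o']+d*((z-c['o'][2])/d[:,2])[:,None]
def pts(c,uv):
    uv=np.array(uv,int).reshape(-1,2)
    z=c['depth'][uv[:,1],uv[:,0]]
    return c['o']+(rays(c,uv)*z[:,None])@c['Rw'].T
def save(c,name): cv2.imwrite('pics/'+name+'.png',c['pixels'][:,:,::-1])
E
python3 - <<'E'
from h import *
for n in ('scene','side'):
    c=grab(n);save(c,n);np.save(n+'.npy',c,allow_pickle=True);print(n,c['o'],c['Rw'][:,2],c['mtx'][0],c['k1'])
s=monitor.read_state();print(s['clock'],s['position'],s['tcp_rot'],s['finger_gap'])
E
```

```text
pics
scene [ 1.26873785 -0.00518743  0.70080375] [-0.73543607  0.00230461 -0.67759019] [511.62669744   0.         319.54103163] -0.0464415044435807
side [ 0.27563784 -0.47102393  0.66634928] [ 0.40384214  0.571531   -0.71432755] [440.54902901   0.         315.86078953] -0.05046609479504736
0.1 [ 0.25447583 -0.57024767  0.23799706] [[ 9.13138602e-01  4.07648498e-01 -7.72200636e-04]
 [ 4.07649209e-01 -9.13137511e-01  1.41726673e-03]
 [-1.27378711e-04 -1.60894794e-03 -9.99998698e-01]] 0.08815800280032471
```

View pics/scene.png

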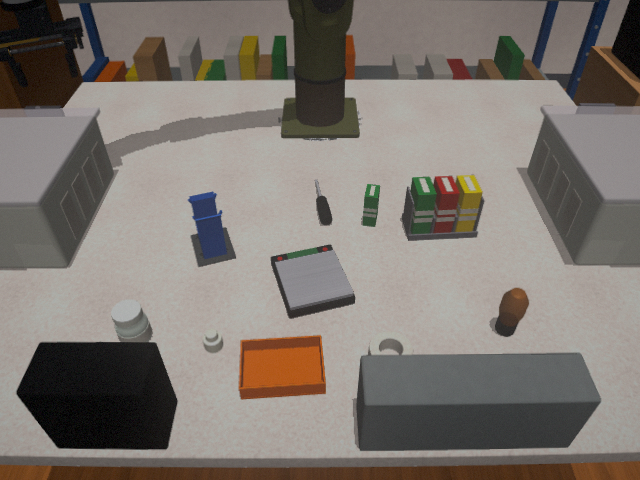

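View pics/side.png

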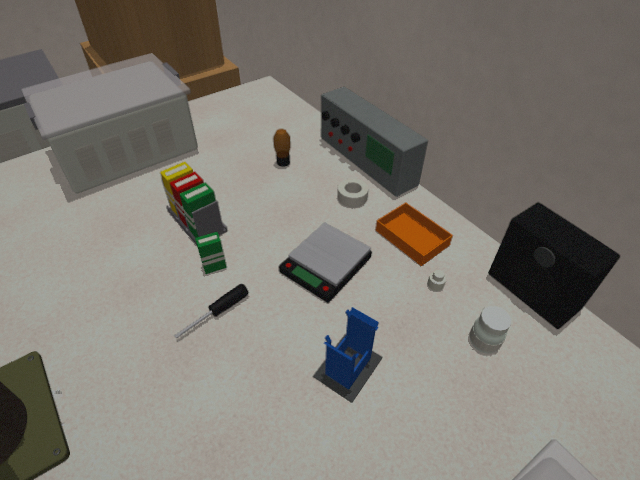

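The scene view shows the rack at about (442,207), with the cartons green (424,200), red (447,200) and yellow (468,200). The scale is at (312,278) and the case at (210,230). The side view shows the same things, with the rack at (195,205), the scale at (325,260) and the case at (350,355).

There are two candidates for the green carton: (371,205), which is small and stands alone, and (424,200), which is larger and in the rack. The larger one is meant. There is only one red carton with a white band, at (447,200). Next I measure and take a crop to confirm.

```bash
cat > m.py <<'E'
from h import *
def cloud(c):
    v,u=np.mgrid[0:480,0:640]; uv=np.c_[u.ravel(),v.ravel()]
    P=pts(c,uv); ok=c['depth'].ravel()>0
    hsv=cv2.cvtColor(c['pixels'],cv2.COLOR_RGB2HSV).reshape(-1,3).astype(int)
    return P,hsv,ok,uv
def rect(P):
    r=cv2.minAreaRect((P[:,:2]*1000).astype(np.float32)); return np.round(r[0],1),np.round(r[1],1),round(r[2],1)
E
python3 - <<'E'
from m import *
for n in ('scene','side'):
    c=np.load(n+'.npy',allow_pickle=True).item(); P,h,ok,uv=cloud(c); H,S,V=h.T
    z=P[:,2]; near=ok&(P[:,0]>.2)&(P[:,0]<.9)&(abs(P[:,1])<.5)
    for nm,m in dict(red=(H<8)|(H>172),green=(H>50)&(H<85),yel=(H>22)&(H<35)).items():
        q=near&m&(S>120)&(z>.1035)&(z<.12)&(P[:,1]>0.02)
        if q.sum()>8: print(n,nm,q.sum(),np.median(z[q]),rect(P[q]))
    q=near&(H>105)&(H<130)&(S>120)&(V>40)&(z>.02)
    k=P[q]; print(n,'blue',len(k),k.min(0),k.max(0),rect(k))
    q2=q&(z>.085); print(' blue top',rect(P[q2]))
    b=P[q].mean(0)
    q=near&(np.hypot(P[:,0]-b[0],P[:,1]-b[1])<.09)&(V<90)&(S<90)&(z<.012)&(z>-.01)
    print(' foot',q.sum(),rect(P[q]),np.median(z[q]))
    q=near&(z>.025)&(z<.036)&(S<60)&(V>80)&(abs(P[:,1])<.12)&(P[:,0]>.4)&(P[:,0]<.75)
    print(' scale',q.sum(),rect(P[q]),np.median(z[q]), P[q][:,:2].min(0),P[q][:,:2].max(0))
c=np.load('scene.npy',allow_pickle=True).item()['pixels'][:,:,::-1]
a=cv2.resize(c[160:250,350:500],None,fx=4,fy=4,interpolation=2); b=cv2.resize(c[180:270,180:250],None,fx=4,fy=4,interpolation=2)
cv2.imwrite('pics/crop.png',cv2.resize(np.hstack([a,b]),None,fx=.9,fy=.9))
E
```

```text
scene red 265 0.1095744677181395 (array([464. , 245.5]), array([60., 35.]), 3.8)
scene green 167 0.11001758875337786 (array([467.2, 200.1]), array([54.1, 34.1]), 2.4)
scene yel 287 0.10972631688673584 (array([459.6, 289.9]), array([62.1, 38.4]), 2.5)
scene blue 518 [ 0.47623299 -0.25133978  0.02006302] [ 0.56221409 -0.18389131  0.10860686] (array([ 518.3, -218.2]), array([79.8, 51.6]), 19.6)
 blue top (array([ 518.3, -218.2]), array([79.8, 51.6]), 19.6)
 foot 550 (array([ 517.5, -217.9]), array([100.6,  74. ]), 18.7) 0.0030984865428142494
 scale 3096 (array([584.2,  43.1]), array([147.9, 298.2]), 38.8) 0.029083547642508756 [ 0.43874713 -0.08607805] [0.70187414 0.11749561]
side red 279 0.11073634632246776 (array([460.6, 242. ]), array([57.2, 36. ]), 3.6)
side green 337 0.11029515438427595 (array([655.3, 168.2]), array([ 79.9, 450.9]), 76.7)
side yel 258 0.10950403205477532 (array([459.5, 262.1]), array([59. , 92.1]), 4.2)
side blue 2001 [ 0.47514307 -0.25433589  0.02004414] [ 0.55856191 -0.18545113  0.10992338] (array([ 516.6, -219.5]), array([77. , 53.7]), 20.0)
 blue top (array([ 516.6, -219.5]), array([77. , 53.7]), 20.0)
 foot 1030 (array([ 516.6, -219.8]), array([95.7, 74.5]), 19.3) 0.00415593391932817
 scale 2736 (array([552.3,  -4.3]), array([151.6, 307.6]), 80.6) 0.029984445898165235 [ 0.41280195 -0.08759686] [0.69978242 0.09486696]
```

View pics/crop.png

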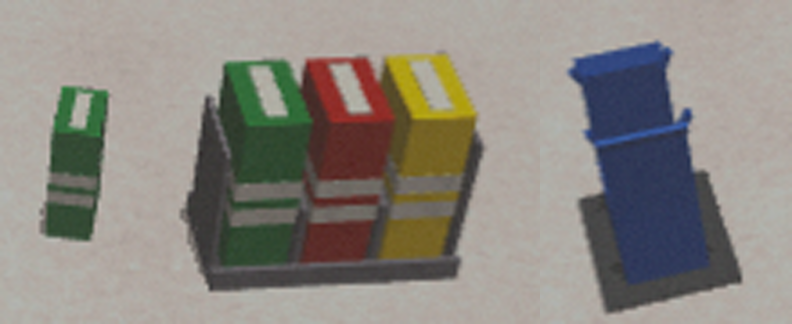

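The crop confirms the target. The red carton is the middle one in the rack, between the larger green and the yellow; the small green one standing alone is the decoy. The red carton measures about (0.462, 0.244), yaw about 4°, and the case about (0.517, -0.219), yaw about 19.5°. The scale is left to measure.

```bash
cat >> m.py <<'E'
def go(x,y,z,ang):
    "increments to put the TCP at x,y,z with tool y at world angle ang (deg, mod 180)"
    s=monitor.read_state();R=np.array(s['tcp_rot']);p=np.array(s['position'])
    cur=np.degrees(np.arctan2(R[1,1],R[0,1])); d=(ang-cur+90)%180-90
    print('t',round(s['clock'],2),'pos',p.round(4),'yang',round(cur,2),'F',np.round(s['wrist_force'],1),'gap',round(s['finger_gap'],4),'j7',round(s['qpos'][6],2),'tilt',R[:2,2].round(4))
    print('  d',(R.T@(np.array([x,y,z])-p)/.05).round(3),'yaw',round(-d/8,3))
E
python3 - <<'E'
from m import *
for n in ('scene','side'):
    c=np.load(n+'.npy',allow_pickle=True).item(); P,h,ok,uv=cloud(c); H,S,V=h.T; z=P[:,2]
    m=(ok&(z>.018)&(z<.04)&(P[:,0]>.4)&(P[:,0]<.75)&(abs(P[:,1])<.13)).reshape(480,640).astype(np.uint8)
    k,l,st,_=cv2.connectedComponentsWithStats(m); i=1+np.argmax(st[1:,4]); q=l.ravel()==i
    print(n,'housing',rect(P[q])); q&=(z>.026)&(S<60)&(V>75)
    m=cv2.morphologyEx(q.reshape(480,640).astype(np.uint8),cv2.MORPH_OPEN,np.ones((3,3))).ravel()>0
    print(' plat',rect(P[m]),np.median(z[m]),np.median(V[m]))
go(.462,.244,.20,4)
E
```

```text
scene housing (array([619.7, -20.2]), array([145.5, 120.2]), 15.8)
 plat (array([630.6, -15.9]), array([118.6, 115.9]), 16.6) 0.029101131824889825 142.0
side housing (array([616. , -20.9]), array([144.1, 121.8]), 16.5)
 plat (array([628.1, -16.5]), array([118.5, 117.2]), 16.4) 0.029966065035846645 133.0
t 0.1 pos [ 0.2545 -0.5702  0.238 ] yang -65.94 F [-0.1 -0.2 -0. ] gap 0.0882 j7 -0.22 tilt [-0.0008  0.0014]
  d [ 10.429 -13.177   0.78 ] yaw -8.743
```

>>> apply_moves:
  increments:
    - [1,0.8,-0.6,-0.4,-0.5]
    - [1,1.6,-1.2,-0.4,-1]
    - [1,2.4,-1.8,-0.4,-1.5]
    - [1,3.2,-2.4,-0.4,-2]
    - [1,4,-3,-0.4,-2.5]
    - [1,4.8,-3.6,-0.4,-3]
    - [1,5.6,-4.2,-0.4,-3.5]
    - [1,6.4,-4.8,-0.4,-4]
    - [1,7.2,-5.4,-0.4,-4.5]
    - [1,7.9,-6,-0.4,-5]
    - [1,8.3,-7,-0.4,-5.5]
    - [1,8.6,-7.9,-0.3,-6]
    - [1,9,-8.8,-0.2,-6.5]
    - [1,9.4,-9.8,0,-7]
    - [1,9.7,-10.8,0,-7.5]
    - [1,10,-11.7,0,-8]
    - [1,10.2,-12.5,0.2,-8.5]
    - [1,10.43,-13.18,0.4,-8.74]
    - [1,10.43,-13.18,0.4,-8.74]
    - [1,10.43,-13.18,0.4,-8.74]

```text
clock: 2.6
position: [0.4624, 0.2425, 0.2184]
tcp_rot: [[-0.068, 0.998, -0.001], [0.998, 0.068, -0.002], [-0.001, -0.001, -1.0]]
wrist_force: [-0.3, -0.8, -0.1]
finger_gap: 0.0881
gripper_force: 0.0
```

Run:
```python
from m import *
go(.462,.244,.16,4)
c=grab('wrist');save(c,'w1');P,h,ok,uv=cloud(c);H,S,V=h.T;z=P[:,2]
for nm,m in dict(red=(H<8)|(H>172),green=(H>50)&(H<85),yel=(H>22)&(H<35)).items():
    q=ok&m&(S>120)&(z>.095)&(z<.125)
    if q.sum()>20: print(nm,q.sum(),np.median(z[q]),rect(P[q]))
```

```text
t 2.6 pos [0.4624 0.2425 0.2184] yang 3.92 F [-0.3 -0.8 -0.1] gap 0.0881 j7 -0.91 tilt [-0.0006 -0.0015]
  d [ 0.032 -0.004  1.168] yaw -0.009
red 4047 0.1100009558804762 (array([461.4, 247.1]), array([57.2, 36. ]), 3.7)
green 3555 0.1098188340166944 (array([463.7, 202.6]), array([56.5, 35.7]), 3.5)
yel 4468 0.11014385369902652 (array([458.2, 291.5]), array([57.6, 36.2]), 3.8)
```

View pics/w1.png

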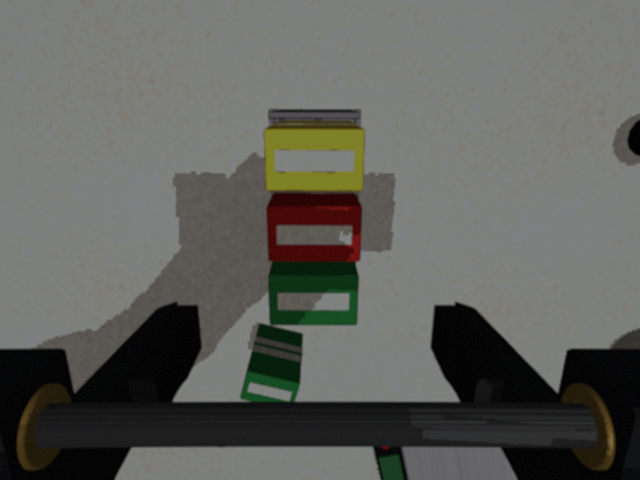

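The wrist view shows the red carton's top at (315,235), between yellow (315,160) and green (313,295), with the fingers straddling its narrow ends. I'll descend and close now.

>>> apply_moves:
  increments:
    - [1,0.06,0,0.5,0]
    - [1,0.06,0,1,0]
    - [1,0.06,0,1.5,0]
    - [1,0.06,0,2,0]
    - [1,0.06,0,2.5,0]
    - [1,0.06,0,2.9,0]
    - [1,0.06,0,3.25,0]
    - [1,0.06,0,3.25,0]
    - [1,0.06,0,3.25,0]
    - [0.5,0.06,0,3.25,0]
    - [0.5,0.06,0,3.25,0]
    - [0.5,0.06,0,3.25,0]
    - [0.5,0.06,0,3.25,0]
    - [0.5,0.06,0,3.25,0]

```text
clock: 4.4
position: [0.4622, 0.2466, 0.0564]
tcp_rot: [[-0.069, 0.998, 0.0], [0.998, 0.069, -0.0], [-0.0, 0.0, -1.0]]
wrist_force: [-0.1, -0.4, 4.7]
finger_gap: 0.058
gripper_force: 30.0
```

>>> apply_moves:
  increments:
    - [0.4,0,0,-0.1,0]
    - [0.4,0,0,-0.3,0]
    - [0.4,0,0,-0.6,0]
    - [0.4,0,0,-1,0]
    - [0.4,0,0,-1.4,0]
    - [0.4,0,0,-1.8,0]
    - [0.4,0,0,-2.2,0]
    - [0.4,0,0,-2.6,0]
    - [0.4,0,0,-3,0]
    - [0.4,0,0,-3,0]
    - [0.4,0,0,-3,0]

```text
clock: 5.78
position: [0.4619, 0.2462, 0.206]
tcp_rot: [[-0.069, 0.998, -0.0], [0.998, 0.069, -0.001], [-0.001, -0.0, -1.0]]
wrist_force: [0.6, 0.3, -0.7]
finger_gap: 0.0579
gripper_force: 30.0
```

Run:
```python
from m import *
go(.629,-.016,.205,19.5)
for n in ('side','scene'):
    c=grab(n);save(c,'l_'+n);P,h,ok,uv=cloud(c);H,S,V=h.T
    q=ok&((H<8)|(H>172))&(S>130)&(P[:,0]<.6)&(P[:,1]>.15)&(P[:,2]>.05); k=P[q];print(n,q.sum(),np.percentile(k,[1,99],axis=0))
```

```text
t 5.78 pos [0.4619 0.2462 0.206 ] yang 3.97 F [ 0.6  0.3 -0.7] gap 0.0579 j7 -0.93 tilt [-0.0003 -0.0006]
  d [-5.462  2.972  0.022] yaw -1.941
side 1355 [[0.43264686 0.22287776 0.15882359]
 [0.49475204 0.25495504 0.26153642]]
scene 357 [[-0.39131815  0.22721608  0.05838142]
 [ 0.49479997  0.99367902  0.25896336]]
```

View pics/l_scene.png

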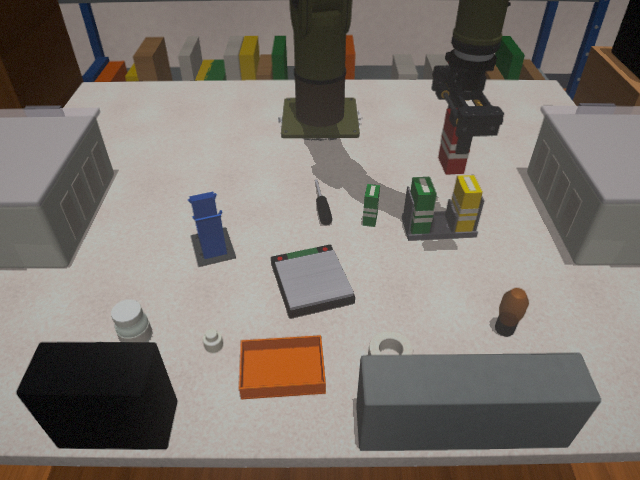

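The scene view shows the red carton held upright at (455,140), with its neighbours still in the rack at (424,205) and (467,205). Next I carry it over to the scale.

>>> apply_moves:
  increments:
    - [0.4,-0.3,0.15,0,-0.1]
    - [0.4,-0.8,0.4,0,-0.3]
    - [0.4,-1.4,0.8,0,-0.5]
    - [0.4,-2,1.1,0,-0.7]
    - [0.4,-2.6,1.4,0,-0.9]
    - [0.4,-3.2,1.7,0,-1.1]
    - [0.4,-3.8,2,0,-1.3]
    - [0.4,-4.4,2.4,0,-1.5]
    - [0.4,-5,2.7,0,-1.8]
    - [0.4,-5.3,2.88,0,-1.9]
    - [0.4,-5.46,2.97,0,-1.94]
    - [0.4,-5.46,2.97,0.8,-1.94]
    - [0.4,-5.46,2.97,1.4,-1.94]
    - [0.4,-5.46,2.97,1.9,-1.94]
    - [0.4,-5.46,2.97,2.2,-1.94]
    - [0.4,-5.46,2.97,2.3,-1.94]
    - [0.4,-5.46,2.97,2.3,-1.94]

```text
clock: 8.0
position: [0.6295, -0.0152, 0.0915]
tcp_rot: [[-0.334, 0.943, 0.0], [0.943, 0.334, 0.0], [-0.0, 0.0, -1.0]]
wrist_force: [0.1, 0.1, -1.0]
finger_gap: 0.0578
gripper_force: 30.0
```

Run:
```python
from m import *
go(.629,-.016,.080,19.5)
c=grab('side');save(c,'s_side')
c=grab('scene');save(c,'s_scene')
```

```text
t 8.0 pos [ 0.6295 -0.0152  0.0915] yang 19.51 F [ 0.1  0.1 -1. ] gap 0.0578 j7 -0.24 tilt [0.0005 0.0001]
  d [-0.012 -0.014  0.231] yaw 0.001
```

View pics/s_scene.png

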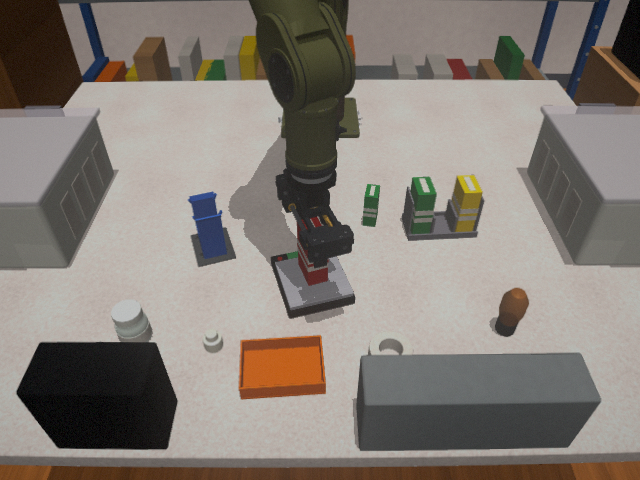

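The picture shows the carton over the middle of the platform at (314,268). From here I lower slowly until it touches.

>>> apply_moves:
  increments:
    - [0.4,0,0,0.08,0]
    - [0.4,0,0,0.14,0]
    - [0.4,0,0,0.18,0]
    - [0.4,0,0,0.2,0]
    - [0.4,0,0,0.22,0]
    - [0.4,0,0,0.22,0]

```text
clock: 8.85
position: [0.6292, -0.0154, 0.0805]
tcp_rot: [[-0.334, 0.943, 0.0], [0.943, 0.334, -0.0], [-0.0, 0.0, -1.0]]
wrist_force: [-0.7, -0.3, 1.9]
finger_gap: 0.0575
gripper_force: 30.0
```

>>> apply_moves:
  increments:
    - [1,0,0,0,0]
    - [1,0,0,0,0]
    - [1,0,0,0,0]
    - [1,0,0,0,0]
    - [1,0,0,0,0]
    - [1,0,0,-0.4,0]
    - [1,0,0,-1,0]
    - [1,0,0,-1.6,0]
    - [1,0,0,-2.2,0]
    - [1,0,0,-2.8,0]
    - [1,0,0,-3,0]
    - [1,0,0,-3,0]

```text
clock: 10.35
position: [0.6294, -0.0155, 0.231]
tcp_rot: [[-0.334, 0.943, 0.001], [0.943, 0.334, -0.0], [-0.001, 0.001, -1.0]]
wrist_force: [0.6, -0.1, -0.1]
finger_gap: 0.088
gripper_force: 0.0
```

Run:
```python
from m import *
go(.629,-.016,.23,-70.5)
for n in ('wrist','side','scene'):
    c=grab(n);P,h,ok,uv=cloud(c);H,S,V=h.T;z=P[:,2]
    q=ok&((H<8)|(H>172))&(S>120)&(z>.125)&(z<.15)&(abs(P[:,1])<.1)&(P[:,0]>.5)
    if q.sum()>20: print(n,q.sum(),np.median(z[q]),rect(P[q]))
save(c,'r_scene')
```

```text
t 10.35 pos [ 0.6294 -0.0155  0.231 ] yang 19.49 F [ 0.6 -0.1 -0.1] gap 0.088 j7 -0.13 tilt [ 0.0014 -0.0001]
  d [-0.007 -0.012  0.02 ] yaw 11.249
wrist 4141 0.1340679226506864 (array([629.5, -14.8]), array([57.2, 36.1]), 19.2)
side 407 0.13459874524441584 (array([628.3, -18.6]), array([59.8, 34.9]), 20.3)
scene 426 0.1338035539439429 (array([631.7, -16.9]), array([60.3, 35.9]), 19.5)
```

>>> apply_moves:
  increments:
    - [1,0,0,0,1]
    - [1,0,0,0,2.2]
    - [1,0,0,0,3.4]
    - [1,0,0,0,4.6]
    - [1,0,0,0,5.8]
    - [1,0,0,0,7]
    - [1,0,0,0,8.2]
    - [1,0,0,0,9.4]
    - [1,0,0,0,10.5]
    - [1,0,0,0,11.25]
    - [1,0,0,0,11.25]
    - [1,0,0,0,11.25]
    - [1,0,0,0,11.25]

```text
clock: 12.12
position: [0.6291, -0.0155, 0.2299]
tcp_rot: [[0.942, 0.335, -0.001], [0.335, -0.942, 0.0], [-0.0, -0.0, -1.0]]
wrist_force: [-0.6, 0.1, 0.1]
finger_gap: 0.0884
gripper_force: 0.0
```

Run:
```python
from m import *
go(.6293,-.0155,.0805,-70.5)
c=grab('wrist');P,h,ok,uv=cloud(c);H,S,V=h.T;z=P[:,2]
q=ok&((H<8)|(H>172))&(S>120)&(z>.125)&(z<.15)
if q.sum()>20: print(q.sum(),np.median(z[q]),rect(P[q]))
```

```text
t 12.12 pos [ 0.6291 -0.0155  0.2299] yang -70.45 F [-0.6  0.1  0.1] gap 0.0884 j7 -1.39 tilt [-0.0005  0.0001]
  d [5.000e-03 2.000e-03 2.988e+00] yaw 0.006
4036 0.13405388401605278 (array([630.3, -15. ]), array([58.3, 35.7]), 19.9)
```

The carton stands well on the scale. While it is being weighed, I'll measure the case from above with the empty gripper.

>>> apply_moves:
  increments:
    - [1,-0.5,0.44,-0.2,0]
    - [1,-1.1,0.98,-0.3,0]
    - [1,-1.7,1.51,-0.4,0]
    - [1,-2.3,2.04,-0.4,0]
    - [1,-2.9,2.57,-0.4,0]
    - [1,-3.3,2.93,-0.4,0]
    - [1,-3.47,3.08,-0.4,0]
    - [1,-3.47,3.08,-0.4,0]
    - [1,-3.47,3.08,-0.4,0]
    - [1,-3.47,3.08,-0.4,0]

```text
clock: 13.42
position: [0.5178, -0.2171, 0.2502]
tcp_rot: [[0.942, 0.336, 0.0], [0.336, -0.942, 0.001], [0.001, -0.0, -1.0]]
wrist_force: [0.3, -0.2, -0.1]
finger_gap: 0.0881
gripper_force: 0.0
```

Run:
```python
from m import *
go(.517,-.219,.25,-70.5)
c=grab('wrist');save(c,'case_w');np.save('case.npy',c,allow_pickle=True);P,h,ok,uv=cloud(c);H,S,V=h.T;z=P[:,2]
b=ok&(H>100)&(H<132)&(S>110)&(V>30)
for lo,hi in((.03,.098),(.099,.104),(.104,.112),(.1,.112)):
    q=b&(z>lo)&(z<hi)
    if q.sum()>20: print(lo,hi,q.sum(),np.median(z[q]),rect(P[q]))
q=ok&(np.hypot(P[:,0]-.517,P[:,1]+.219)<.075)&(V<90)&(S<110)&(z<.009)&(z>-.006)
print('foot',q.sum(),np.median(z[q]),rect(P[q]))
```

```text
t 13.43 pos [ 0.5178 -0.2171  0.2502] yang -70.37 F [ 0.3 -0.2 -0.1] gap 0.0881 j7 -1.05 tilt [0.0004 0.0006]
  d [-0.028  0.03   0.004] yaw 0.016
0.03 0.098 2491 0.059348916806249985 (array([ 518.9, -216.1]), array([65.9, 45.7]), 19.4)
0.099 0.104 754 0.10148604184308388 (array([ 519.6, -217.3]), array([72.7, 49. ]), 19.3)
0.104 0.112 948 0.10589751748560336 (array([ 518.6, -216.7]), array([76.1, 53.7]), 19.5)
0.1 0.112 1555 0.10482047143252149 (array([ 518.6, -216.7]), array([76.1, 53.7]), 19.5)
foot 5815 0.0029775891473231564 (array([ 510.8, -223.5]), array([113.1, 144.6]), 19.0)
```

View pics/case_w.png

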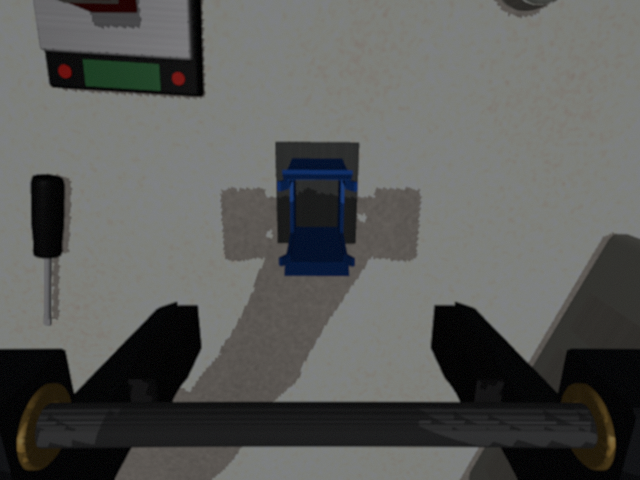

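The wrist view shows the case's mouth at (318,215) and its foot plate at (317,190). After correcting each camera's offset using the carton's known pose, all three cameras agree on the case at (0.5174, -0.2167), yaw 19.5°. I go back to regrip the carton.

>>> apply_moves:
  increments:
    - [1,0.5,-0.44,0,0]
    - [1,1.1,-0.97,0,0]
    - [1,1.7,-1.5,0,0]
    - [1,2.3,-2.03,0,0]
    - [1,2.9,-2.56,0,0]
    - [1,3.3,-2.91,0,0]
    - [1,3.45,-3.05,0,0]
    - [1,3.45,-3.05,0.5,0]
    - [1,3.45,-3.05,1,0]
    - [1,3.45,-3.05,1.5,0]
    - [1,3.45,-3.05,2,0]
    - [1,3.45,-3.05,2.5,0]
    - [1,3.45,-3.05,3,0]
    - [1,3.45,-3.05,3.3,0]
    - [1,3.45,-3.05,3.38,0]
    - [1,3.45,-3.05,3.38,0]
    - [1,3.45,-3.05,3.38,0]

```text
clock: 15.6
position: [0.6295, -0.0173, 0.0822]
tcp_rot: [[0.943, 0.334, 0.002], [0.334, -0.943, -0.0], [0.002, 0.001, -1.0]]
wrist_force: [0.5, -0.0, 0.3]
finger_gap: 0.0883
gripper_force: 0.0
```

Run:
```python
from m import *
go(.6292,-.0154,.0805,-70.5)
```

```text
t 15.6 pos [ 0.6295 -0.0173  0.0822] yang -70.51 F [ 0.5 -0.   0.3] gap 0.0883 j7 -1.43 tilt [ 0.0018 -0.    ]
  d [ 0.007 -0.037  0.033] yaw -0.002
```

>>> apply_moves:
  increments:
    - [1,0,-0.035,0.03,0]
    - [1,0,-0.035,0.03,0]
    - [1,0,-0.035,0.03,0]
    - [0.6,0,-0.035,0.03,0]
    - [0.2,0,-0.035,0.03,0]
    - [0.2,0,-0.035,0.03,0]
    - [0.2,0,-0.035,0.03,0]
    - [0.2,0,-0.035,0.03,0]
    - [0.2,0,-0.035,0.03,0]
    - [0.2,0,-0.035,0.03,0]

```text
clock: 16.85
position: [0.6281, -0.0156, 0.0797]
tcp_rot: [[0.943, 0.334, -0.0], [0.334, -0.943, -0.0], [-0.0, 0.0, -1.0]]
wrist_force: [-0.0, -0.3, -1.2]
finger_gap: 0.0358
gripper_force: 30.0
```

Run:
```python
from m import *
go(.5174,-.2167,.24,-70.5)
```

```text
t 16.85 pos [ 0.6281 -0.0156  0.0797] yang -70.51 F [-0.  -0.3 -1.2] gap 0.0358 j7 -1.44 tilt [-0.0001 -0.0001]
  d [-3.43   3.052 -3.206] yaw -0.001
```

>>> apply_moves:
  increments:
    - [0.2,0,0,-0.2,0]
    - [0.2,0,0,-0.6,0]
    - [0.2,0,0,-1.1,0]
    - [0.2,0,0,-1.7,0]
    - [0.2,0,0,-2.3,0]
    - [0.2,0,0,-2.8,0]
    - [0.2,-0.4,0.35,-2.8,0]
    - [0.2,-1,0.88,-2.8,0]
    - [0.2,-1.6,1.42,-2.8,0]
    - [0.2,-2.2,1.95,-2.8,0]
    - [0.2,-2.8,2.48,-2.8,0]
    - [0.2,-3.2,2.83,-2.8,0]
    - [0.2,-3.4,3.01,-2.8,0]
    - [0.2,-3.45,3.05,-2.8,0]
    - [0.2,-3.45,3.05,-2.4,0]
    - [0.2,-3.45,3.05,-2,0]
    - [0.2,-3.45,3.05,-1.8,0]
    - [0.2,-3.45,3.05,-1.8,0]
    - [0.2,-3.45,3.05,-1.8,0]

```text
clock: 19.23
position: [0.5172, -0.2167, 0.1703]
tcp_rot: [[0.943, 0.334, 0.001], [0.334, -0.943, -0.0], [0.001, 0.001, -1.0]]
wrist_force: [0.2, -0.4, 0.1]
finger_gap: 0.0356
gripper_force: 30.0
```

Run:
```python
from m import *
go(.5164,-.2171,.162,-70.5)
for n in ('scene','side'):
    c=grab(n);P,h,ok,uv=cloud(c);H,S,V=h.T;z=P[:,2]
    near=ok&(np.hypot(P[:,0]-.517,P[:,1]+.218)<.07)
    r=near&((H<8)|(H>172))&(S>110)&(z>.105); q=near&(H>105)&(H<130)&(S>120)&(V>40)&(z>.085)
    print(n,r.sum(),P[r].min(0).round(4),P[r].max(0).round(4),'blue',q.sum(),rect(P[q]))
    if r.sum()>20: print(rect(P[r]))
    p=c['pixels'][:,:,::-1]
    a,b=(150,150) if n=='scene' else (280,270)
    cv2.imwrite('pics/i_%s.png'%n,cv2.resize(p[a:a+130,b:b+130],(400,400),interpolation=2))
cv2.imwrite('pics/i.png',np.hstack([cv2.imread('pics/i_scene.png'),cv2.imread('pics/i_side.png')]))
```

```text
t 19.23 pos [ 0.5172 -0.2167  0.1703] yang -70.48 F [ 0.2 -0.4  0.1] gap 0.0356 j7 -1.1 tilt [ 0.0013 -0.0003]
  d [-0.019  0.003  0.167] yaw 0.003
scene 961 [ 0.506  -0.2384  0.1209] [ 0.5534 -0.1903  0.2531] blue 213 (array([ 519.9, -216.7]), array([76.4, 51.7]), 18.1)
(array([ 526.2, -212.9]), array([49.7, 39. ]), 15.7)
side 1387 [ 0.4791 -0.2553  0.1235] [ 0.5486 -0.1969  0.4493] blue 360 (array([ 516.6, -220.2]), array([77.4, 52.2]), 19.6)
(array([ 517.3, -223.9]), array([63.6, 61.7]), 16.1)
```

View pics/i.png

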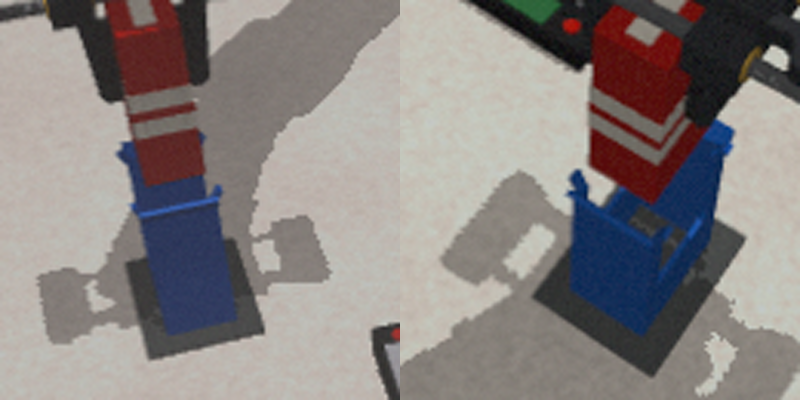

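The crops show the carton held upright just above the case's mouth and lined up with it, in the scene half at about (170,180) and in the side half at (650,200). I lower it into the lip while checking the forces.

>>> apply_moves:
  increments:
    - [0.2,-0.01,0,0.1,0]
    - [0.2,-0.01,0,0.2,0]
    - [0.2,-0.01,0,0.3,0]
    - [0.2,-0.01,0,0.4,0]
    - [0.2,-0.01,0,0.45,0]
    - [0.2,-0.01,0,0.5,0]
    - [0.2,-0.01,0,0.5,0]

```text
clock: 20.2
position: [0.516, -0.2171, 0.1446]
tcp_rot: [[0.943, 0.334, -0.0], [0.334, -0.943, -0.0], [-0.0, 0.0, -1.0]]
wrist_force: [-0.1, -0.4, -0.9]
finger_gap: 0.0359
gripper_force: 30.0
```

The underside is already below the rim with no contact force, so I keep lowering.

>>> apply_moves:
  increments:
    - [0.2,0,0,0.1,0]
    - [0.2,0,0,0.2,0]
    - [0.2,0,0,0.3,0]
    - [0.2,0,0,0.4,0]
    - [0.2,0,0,0.5,0]
    - [0.2,0,0,0.6,0]
    - [0.2,0,0,0.7,0]
    - [0.2,0,0,0.8,0]
    - [0.2,0,0,0.8,0]

```text
clock: 21.32
position: [0.5159, -0.2171, 0.1044]
tcp_rot: [[0.943, 0.334, -0.0], [0.334, -0.943, -0.0], [-0.0, -0.0, -1.0]]
wrist_force: [-0.6, -0.9, -1.0]
finger_gap: 0.0357
gripper_force: 30.0
```

>>> apply_moves:
  increments:
    - [0.2,0,0,0.1,0]
    - [0.2,0,0,0.2,0]
    - [0.2,0,0,0.3,0]
    - [0.2,0,0,0.4,0]
    - [0.2,0,0,0.5,0]
    - [0.2,0,0,0.6,0]
    - [0.2,0,0,0.7,0]
    - [0.2,0,0,0.8,0]
    - [0.2,0,0,0.88,0]
    - [0.2,0,0,0.94,0]
    - [0.2,0,0,0.97,0]
    - [0.2,0,0,0.97,0]

```text
clock: 22.82
position: [0.516, -0.2171, 0.0562]
tcp_rot: [[0.943, 0.334, -0.0], [0.334, -0.943, -0.0], [-0.0, 0.0, -1.0]]
wrist_force: [1.0, -1.0, -1.1]
finger_gap: 0.0357
gripper_force: 30.0
```

>>> apply_moves:
  increments:
    - [0.2,0,0,0.02,0]
    - [0.2,0,0,0.03,0]
    - [0.2,0,0,0.04,0]
    - [0.2,0,0,0.05,0]
    - [0.2,0,0,0.05,0]
    - [0.2,0,0,0.05,0]

```text
clock: 23.58
position: [0.516, -0.2171, 0.0537]
tcp_rot: [[0.943, 0.334, 0.0], [0.334, -0.943, -0.0], [-0.0, 0.0, -1.0]]
wrist_force: [0.5, -0.1, -1.2]
finger_gap: 0.0358
gripper_force: 30.0
```

>>> apply_moves:
  increments:
    - [0.2,0,0,0.01,0]
    - [0.2,0,0,0.02,0]
    - [0.2,0,0,0.02,0]
    - [0.2,0,0,0.02,0]

```text
clock: 24.08
position: [0.5161, -0.2171, 0.0536]
tcp_rot: [[0.943, 0.334, 0.0], [0.334, -0.943, -0.0], [0.0, 0.0, -1.0]]
wrist_force: [-0.9, 0.8, 8.3]
finger_gap: 0.0357
gripper_force: 30.0
```

The carton touched the floor at the predicted height (0.0536, 8 N). Now I release it and retreat.

>>> apply_moves:
  increments:
    - [0.6,0,0,-0.01,0]
    - [1,0,0,-0.01,0]
    - [1,0,0,-0.01,0]
    - [1,0,0,-0.01,0]
    - [1,0,0,-0.01,0]
    - [1,0,0,-0.2,0]
    - [1,0,0,-0.6,0]
    - [1,0,0,-1.2,0]
    - [1,0,0,-2,0]
    - [1,0,0,-3,0]
    - [1,0,0,-3.6,0]
    - [1,0,0,-3.6,0]
    - [1,0,0,-3.6,0]

```text
clock: 25.7
position: [0.5153, -0.2169, 0.2324]
tcp_rot: [[0.943, 0.334, -0.001], [0.334, -0.943, 0.0], [-0.001, -0.0, -1.0]]
wrist_force: [-0.3, -0.7, -0.0]
finger_gap: 0.0879
gripper_force: 0.0
```

Run:
```python
from m import *
go(.516,-.217,.23,-70.5)
for n in ('wrist','scene','side'):
    c=grab(n);P,h,ok,uv=cloud(c);H,S,V=h.T;z=P[:,2]
    r=ok&(np.hypot(P[:,0]-.517,P[:,1]+.218)<.06)&((H<8)|(H>172))&(S>110)&(z>.1)
    print(n,r.sum(),np.median(z[r]),rect(P[r]))
    if n=='scene': save(c,'end')
```

```text
t 25.7 pos [ 0.5153 -0.2169  0.2324] yang -70.51 F [-0.3 -0.7 -0. ] gap 0.0879 j7 -1.07 tilt [-0.001   0.0001]
  d [0.012 0.006 0.047] yaw -0.001
wrist 3765 0.1082431026943122 (array([ 519. , -217.5]), array([ 58.6, 116. ]), 22.3)
scene 294 0.10804288901128811 (array([ 521.3, -216.3]), array([66.7, 35.7]), 20.3)
side 702 0.1086652060758328 (array([ 517.6, -222.7]), array([60.8, 80.4]), 15.8)
```

View pics/end.png

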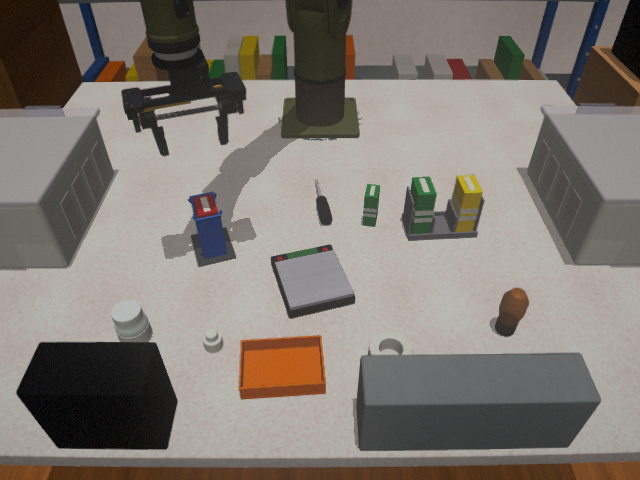

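The last picture shows the carton in the case at (206,205), its top at about 0.108 to 0.109 m, which is fully home. Everything else is where it was, and the gripper is clear.

```bash
python3 -c "
from rig import job
print(job.sign_off())"
```

```text
the job is handed in; nothing more can be done
None
```

The job is handed in: the red carton was weighed on the scale, then lowered fully home and released in the blue case by about 26 s, with nothing else visibly moved.

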